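# Find and seat the rocking media chamber cover

### The arm

A 6-joint arm with a two-finger parallel gripper is mounted at the origin on the work surface. World frame = base frame: x ahead of the robot, y to its left, z up, the work surface at z = 0. Lengths are in mm, angles in degrees, forces in N, time in s.
With the tool pointing down it reaches from about 300 to 850 mm from the base axis. Payload 4.2 kg.
Tool frame: the origin (TCP) lies on the centre line of the jaws, within the pads' length; the fingertips stand 14 mm ahead of it and the grasp point (between the pads) lies 5 mm behind it (env.finger_overhang is the z of the fingertips in the tool frame, in mm); z points along the fingers, y is the line along which they close (so a half turn about z gives the same grasp; the last joint's range is limited). The gripper opens to 91 mm and grips with 3 to 60 N. Pads are 32 mm wide; open, the fingers measure 118 mm over their backs; the gripper's body (76 mm by 178 mm) begins 60 mm behind the grasp point.
Start: joints at [-67.437, 18.312, 89.639, -0, 72.044, -1.146], TCP at [231.207, -526.484, 227.976] pointing down, gripper open.
Joint ranges: [-177.97, 177.97], [-48.28, 115.42], [12.27, 149.76], [-77.06, 257.06], [2.81, 150.46], [-146.56, 146.56]. Speed limits (degrees/s): [147.25, 147.25, 180, 180, 180, 180].

### API

Orientations are given as [roll, pitch, yaw] about the fixed x, y, z axes, in that order (R = Rz(yaw) Ry(pitch) Rx(roll)).
In Python, from workcell import sensors, viewer, env gives the robot as it stands. The module is installed in compiled form; this text tells all that it offers.
- The arm moves only by the tool step_arm, never from a script. Its argument "plan" is one flat list of numbers, 6 for each row, row after row: the shift along the tool's x, y, z in cm, then the turn, a rotation vector about the tool's x, y, z in rad. In form: [x, y, z, wx, wy, wz, x, y, z, wx, wy, wz, ...]. A call has 1 to 5 rows; each row shifts and turns the commanded pose from where the row before left it, along the tool's axes as they then stand; what a row does not reach is not made up. A row lasts 1/12 s, in which the tool goes at most 41.7 mm and 7.16 degrees, less where a joint would pass 70% of its speed; a pose out of reach is approached as far as the arm can. A call is refused whole if a number of a shift passes 4.17 or a number of a turn 0.125, either way. A call with a gripper value outside its range is refused whole. "hand" is the finger opening in cm, from 0 to 9.12, set as the call begins (left out, the last holds). The fingers move at their own pace and stop on an object; "newtons" is the grip in N (left out, the last holds). Time passes only in rows, so rows that do not move let the fingers close. It gives the time, the measured TCP pose, the force, the opening and the grip force at its end, in the units of the state.
- sensors.state(): the state, without advancing time (a new reading comes with each control period).
- viewer.grab_frame(name): name is "scene" or "top" or "wrist"; returns a dict with "img" (420x560x3 uint8, red, green, blue), "fx", "fy", "cx", "cy" (pixels), "k1" (the pictures are not rectified: a ray, as slopes to the right and down, at radius r is drawn at 1 + k1 r^2 times it, then the intrinsics apply), "position" and "attitude" of the camera in the world. Camera axes: x right, y down, z forward; pixel columns grow to the right and rows downward; lengths in mm; the calibration is good to about 2 mm. A picture is of the moment at which its call begins. There is no depth.
- env.job_done(): hands the job in; it is judged then, once.
Trained networks look in a picture, given as the dict that the camera call returned (one of the last four; its "shot" number tells which), for a name from the list of things; names that differ only in an ending like _2 or _b are one class to them, and where a whole thing is asked for, a point or a joint stands for the part that bears it (a point fixed in the world has none). Each returns a list of dicts, best first, with "score" (0 to 1); they miss things now and then, are a little off and sometimes report something else, mostly with a low value. They report only what shows in the picture. A call takes as long as a camera call.
- viewer.boxes_of(name, picture): "location" ([column, row] in pixels, amid what is visible of it).
- viewer.pinpoint(name, picture): "location" ([column, row] in pixels: a listed point, or the origin of a listed thing).
The state is a dict: "time_s": time; "qpos": joint angles; "qvel": joint speeds; "effort": joint torques, N m; "ee_pos": TCP position; "ee_rot": TCP orientation; "force": force on the tool from outside, world axes, zero at the start; "torque": the same for the moment, N m; "gripper_width": finger opening in mm; "gripper_force": force on a finger pad.
Only numpy, scipy, OpenCV 4.12 (cv2) and the standard library are available. Lean on these libraries where they do the work, as an engineer would, in place of code of your own. Each camera call takes 0.05 s, during which the arm holds its last target. There are 200 camera calls.

### The job

One of the four identical white covers on the grey filter media caddy has popped off its snap and rocks from end to end, while the other three are firm. With closed fingertips, press the covers near an end until you find the one that rocks, then press that one down on its middle until it is fully home. Only press: do not pull any cover up, and leave everything standing around where it is.

Things in the scene. Friction and masses are not known exactly. Their poses are not given: they have to be found in the camera images.
- cover_a (a point): centre of the top face of one of the four identical white oblong covers (100 x 46 mm, x axis along the 100 mm length, y across, z up out of the top face; 6 mm plate with a short skirt). Covers a, b, c, d stand in this order along +y of the grey caddy, 84 mm apart. At the start all four tops are level with one another, 30 mm above the deck; any of the four may be the loose one, which hangs 6 mm above a lower chamber rim hidden by its skirt, and only pressing tells.
- rock_a (a joint): tilt of cover_a about its own y axis in rad: 0 level, positive with its +x end down. A firm cover stays within 0.02. The loose one tips to about 0.13 either way under 1 to 2 N on an end (about 5 mm down at 40 mm from the middle) before that end lands on the chamber rim, and springs back level when let go.
- press_a (a joint): how far the middle of cover_a has gone down since the start, in m: 0 at the start for every cover, also the loose one. A firm cover stays within 0.001. The loose one needs about 9 N on its middle to go down, stops at 0.006 on its rim (fully home), stays down, then 6 mm lower than its neighbours, and no longer rocks. Negative means pulled up.
- cover_b (a point): centre of the top face of one of the four identical white oblong covers (100 x 46 mm, x axis along the 100 mm length, y across, z up out of the top face; 6 mm plate with a short skirt). Covers a, b, c, d stand in this order along +y of the grey caddy, 84 mm apart. At the start all four tops are level with one another, 30 mm above the deck; any of the four may be the loose one, which hangs 6 mm above a lower chamber rim hidden by its skirt, and only pressing tells.
- rock_b (a joint): tilt of cover_b about its own y axis in rad: 0 level, positive with its +x end down. A firm cover stays within 0.02. The loose one tips to about 0.13 either way under 1 to 2 N on an end (about 5 mm down at 40 mm from the middle) before that end lands on the chamber rim, and springs back level when let go.
- press_b (a joint): how far the middle of cover_b has gone down since the start, in m: 0 at the start for every cover, also the loose one. A firm cover stays within 0.001. The loose one needs about 9 N on its middle to go down, stops at 0.006 on its rim (fully home), stays down, then 6 mm lower than its neighbours, and no longer rocks. Negative means pulled up.
- cover_c (a point): centre of the top face of one of the four identical white oblong covers (100 x 46 mm, x axis along the 100 mm length, y across, z up out of the top face; 6 mm plate with a short skirt). Covers a, b, c, d stand in this order along +y of the grey caddy, 84 mm apart. At the start all four tops are level with one another, 30 mm above the deck; any of the four may be the loose one, which hangs 6 mm above a lower chamber rim hidden by its skirt, and only pressing tells.
- rock_c (a joint): tilt of cover_c about its own y axis in rad: 0 level, positive with its +x end down. A firm cover stays within 0.02. The loose one tips to about 0.13 either way under 1 to 2 N on an end (about 5 mm down at 40 mm from the middle) before that end lands on the chamber rim, and springs back level when let go.
- press_c (a joint): how far the middle of cover_c has gone down since the start, in m: 0 at the start for every cover, also the loose one. A firm cover stays within 0.001. The loose one needs about 9 N on its middle to go down, stops at 0.006 on its rim (fully home), stays down, then 6 mm lower than its neighbours, and no longer rocks. Negative means pulled up.
- cover_d (a point): centre of the top face of one of the four identical white oblong covers (100 x 46 mm, x axis along the 100 mm length, y across, z up out of the top face; 6 mm plate with a short skirt). Covers a, b, c, d stand in this order along +y of the grey caddy, 84 mm apart. At the start all four tops are level with one another, 30 mm above the deck; any of the four may be the loose one, which hangs 6 mm above a lower chamber rim hidden by its skirt, and only pressing tells.
- rock_d (a joint): tilt of cover_d about its own y axis in rad: 0 level, positive with its +x end down. A firm cover stays within 0.02. The loose one tips to about 0.13 either way under 1 to 2 N on an end (about 5 mm down at 40 mm from the middle) before that end lands on the chamber rim, and springs back level when let go.
- press_d (a joint): how far the middle of cover_d has gone down since the start, in m: 0 at the start for every cover, also the loose one. A firm cover stays within 0.001. The loose one needs about 9 N on its middle to go down, stops at 0.006 on its rim (fully home), stays down, then 6 mm lower than its neighbours, and no longer rocks. Negative means pulled up.
- caddy: grey plastic filter media caddy, fixed, a box 156 (x) x 346 (y) x 50 mm high; origin at the centre of its underside, flat deck at 50 mm; the four chambers with their covers stand on it in a row along y, long sides along x
- tub: closed blue filter media tub, 108 x 108 x 89 mm, on the turntable; origin under its centre; stays where it is
- bell: white gravel vacuum bell, 54 mm diameter, 135 mm tall, on the turntable; origin under its centre; stays where it is
- cave: terracotta shrimp cave, a short tube 75 mm long, 51 mm high, on the turntable; origin under its centre; stays where it is
- valve: black check valve 50 mm long, 18 mm thick, lying on the caddy's deck in a gap between covers; origin under its centre; stays where it is
- airstone: grey air stone, upright cylinder 18 mm diameter, 24 mm tall, on the caddy's deck in another gap between covers; origin under its centre; stays where it is
- conditioner: clear bottle, 56 mm diameter, 140 mm tall, on the cabinet floor to the robot's right; origin under its centre; stays where it is
- feed: amber jar with a black cap, 60 mm diameter, 80 mm tall, on the cabinet floor to the robot's right; origin under its centre; stays where it is

How it is judged (in metres and radians):
On the way, in this order (a step that is already met when the one before it is completed fails the run):
1. the loose cover has been found: a press near its end has rocked it by more than 0.07 rad ((value of joint any of rock_a, rock_b, rock_c, rock_d above 0.07 rad or value of joint any of rock_a, rock_b, rock_c, rock_d below -0.07 rad)), for 0.03 s.
2. the loose cover has been pressed home: more than 5 of its 6 mm (value of joint any of press_a, press_b, press_c, press_d above 0.005 m), for 0.2 s.
At the end, for the whole second after the job is handed in: The loose cover has gone down more than 5 mm of its 6 mm, all four covers are level within 0.025 rad, and none of the seven loose things around has moved 20 mm or more (value of joint any of press_a, press_b, press_c, press_d above 0.005 m and value of joint rock_a between -0.025 and 0.025 rad and value of joint rock_b between -0.025 and 0.025 rad and value of joint rock_c between -0.025 and 0.025 rad and value of joint rock_d between -0.025 and 0.025 rad and distance of each of tub, bell, cave, valve, airstone, conditioner, feed from where it was at the start of the episode below 0.02 m); the robot touches nothing.
It fails at once if a cover was pulled up (more than 3 mm) (value of joint any of press_a, press_b, press_c, press_d below -0.003 m).
It fails at once if one of the things standing around was moved, lifted or knocked over (20 mm) (distance of any of tub, bell, cave, valve, airstone, conditioner, feed from where it was at the start of the episode above 0.02 m or angle between any of tub, bell, cave, valve, airstone, conditioner, feed's own z axis and vertical above 0.5 rad).
It also fails if it takes over 45 s, if anything falls off the work surface, if the arm or the gripper's body presses on something with over 40 N, if the wrist force passes 120 N, or if a joint passes its speed limit or range.

## Working session

There is one attempt and no reset: what is moved stays moved. The work goes in short steps, Python scripts to look and compute and a tool call to move; the robot and the scene stay as the last step left them, time stands still between calls to the robot, and variables do not carry over. Pictures are saved under pics/ and viewed, at most 10 in all, crops included, and the job is handed in when it is done.

Besides the shell and the picture viewer there is one more tool, called as name(argument=value, ...) on one line, values as JSON. step_arm: Moves the arm, as the interface text tells. Its arguments: {"type":"object","properties":{"plan":{"type":"array","items":{"type":"number"}},"hand":{"type":"number"},"newtons":{"type":"number"}},"required":["plan"]}

```bash
mkdir -p pics; cat > h.py <<'E'
import numpy as np, cv2
from scipy.spatial.transform import Rotation as R
from workcell import sensors, viewer, env
def rot(a):
    a=np.array(a,float)
    return a if a.shape==(3,3) else R.from_euler('xyz',a,degrees=True).as_matrix()
def ray(p,uv):
    K=np.array([[p['fx'],0,p['cx']],[0,p['fy'],p['cy']],[0,0,1]])
    q=cv2.undistortPoints(np.array([[uv]],float),K,np.array([p['k1'],0,0,0.]))[0,0]
    return rot(p['attitude'])@np.array([q[0],q[1],1])
def at_z(p,uv,z):
    d=ray(p,uv);o=np.array(p['position']);return o+d*(z-o[2])/d[2]
def save(p,n): cv2.imwrite('pics/'+n,p['img'][:,:,::-1])
E
python3 - <<'E'
from h import *
s=sensors.state();print({k:np.round(v,2) for k,v in s.items()}, env.finger_overhang)
ims=[]
for c in('top','scene'):
    p=viewer.grab_frame(c);save(p,c+'0.png');print(c,p['position'],p['attitude'])
    for n,z in(('cover_a',80),('caddy',0),('valve',50),('airstone',50),('tub',0),('bell',0),('cave',0)):
        for r in viewer.pinpoint(n,p)[:5 if n=='cover_a' else 1]:
            print(n,np.round(r['location']),round(r['score'],2),np.round(at_z(p,r['location'],z)))
E
```

```text
{'time_s': np.float64(0.0), 'qpos': array([-67.44,  18.35,  89.71,  -0.  ,  72.04,  -1.14]), 'qvel': array([ 0.08,  0.05,  0.09,  0.04,  0.11, -0.04]), 'effort': array([ -0.  , -41.25, -23.2 ,   0.07,   0.05,  -0.  ]), 'ee_pos': array([ 231.01, -526.03,  227.12]), 'ee_rot': array([-179.9 ,   -0.  ,   23.71]), 'force': array([ 0.38, -0.49,  0.35]), 'torque': array([0.02, 0.03, 0.02]), 'gripper_force': np.float64(0.0), 'gripper_width': np.float64(90.98)} 14.0
top [ 242.5669473    49.44480893 1743.73086783] [-1.70678470e+02 -1.08351342e-01 -8.89702947e+01]
cover_a [330. 186.] 0.94 [ 586. -114.   80.]
cover_a [277. 203.] 0.86 [527.  52.  80.]
cover_a [303. 197.] 0.72 [549. -29.  80.]
cover_a [254. 208.] 0.69 [511. 125.  80.]
caddy [295. 204.] 0.96 [538.  -5.   0.]
valve [314. 186.] 0.58 [590. -63.  50.]
airstone [271. 223.] 0.37 [467.  72.  50.]
tub [135. 256.] 0.86 [357. 513.   0.]
bell [134. 220.] 0.71 [477. 525.   0.]
cave [166. 231.] 0.68 [443. 414.   0.]
scene [1391.16454822   89.580001    837.80681785] [-130.47633332    1.00611821   91.70256936]
cover_a [274. 212.] 0.93 [527.  44.  80.]
cover_a [241. 218.] 0.89 [553. -48.  80.]
cover_a [216. 222.] 0.74 [ 570. -118.   80.]
cover_a [297. 211.] 0.68 [520. 112.  80.]
caddy [264. 238.] 0.78 [550.  13.   0.]
valve [284. 209.] 0.7 [476.  74.  50.]
airstone [279. 210.] 0.57 [480.  59.  50.]
tub [417. 192.] 0.9 [328. 516.   0.]
bell [431. 214.] 0.8 [440. 532.   0.]
cave [393. 206.] 0.67 [399. 423.   0.]
```

```bash
python3 - <<'E'
import cv2
a=cv2.imread('pics/top0.png')[130:280,100:400];b=cv2.imread('pics/scene0.png')[150:300,170:470]
cv2.imwrite('pics/m.png',cv2.resize(cv2.vconcat([a,b]),None,fx=2,fy=2,interpolation=2))
E
```

```text
(no output)
```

View pics/m.png

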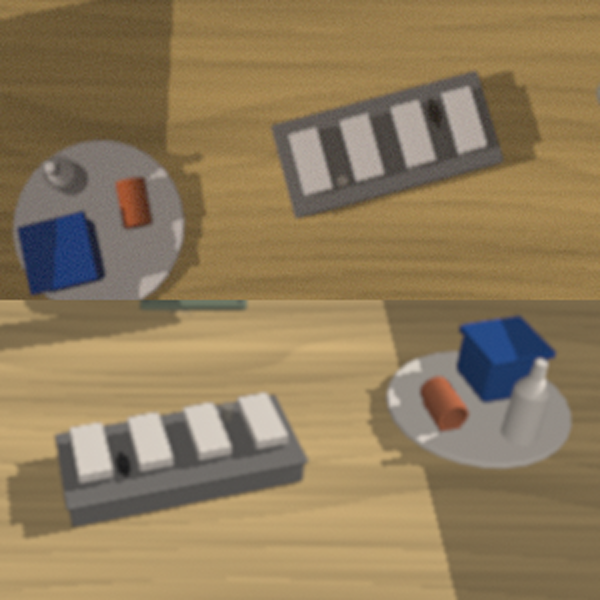

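The top view shows the caddy (top crop, full-image columns 237–350). There are four covers along it, with the valve in the a–b gap and the airstone in the c–d gap. The detections agree with this and with the 84 mm spacing. I'll move above it with the fingers closed.

step_arm(plan=[2.9,-2.5,0,0,0,0,2.9,-2.5,0,0,0,0,2.9,-2.5,0,0,0,0,2.9,-2.5,0,0,0,0,2.9,-2.5,0,0,0,0], hand=0)

```text
time_s: 1.22
ee_pos: [314.1, -352.1, 228.0]
ee_rot: [180.0, -0.0, 23.7]
force: [1.0, -0.0, 0.2]
gripper_width: 60.7
gripper_force: 0.0
```

step_arm(plan=[2.9,-2.5,0,0,0,0,2.9,-2.5,0,0,0,0,2.9,-2.5,0,0,0,0,2.9,-2.5,0,0,0,0,2.9,-2.5,0,0,0,0])

```text
time_s: 1.63
ee_pos: [396.6, -179.2, 228.3]
ee_rot: [180.0, -0.0, 23.7]
force: [0.5, 0.1, 0.5]
gripper_width: 27.6
gripper_force: 0.0
```

step_arm(plan=[2.9,-2.5,0,0,0,0,2.9,-2.5,0,0,0,0,2.9,-2.5,0,0,0,0,2.9,-2.5,0,0,0,0,0,0,0,0,0,0.11])

```text
time_s: 2.05
ee_pos: [464.7, -37.5, 228.1]
ee_rot: [-179.9, -0.2, 17.6]
force: [0.5, 0.3, -1.0]
gripper_width: 0.5
gripper_force: 0.0
```

```bash
python3 - <<'E'
from h import *
s=sensors.state();print({k:np.round(s[k],2) for k in('time_s','ee_pos','ee_rot','force','gripper_width')})
p=viewer.grab_frame('wrist');save(p,'w0.png');print(p['position'],p['attitude'])
for n,z in(('cover_a',80),('caddy',0),('valve',50),('airstone',50)):
    for r in viewer.pinpoint(n,p)[:5 if n=='cover_a' else 1]:
        print(n,np.round(r['location']),round(r['score'],2),np.round(at_z(p,r['location'],z)))
E
```

```text
{'time_s': np.float64(2.05), 'ee_pos': array([464.72, -37.46, 228.14]), 'ee_rot': array([-179.89,   -0.18,   17.65]), 'force': array([ 0.47,  0.29, -1.03]), 'gripper_width': np.float64(0.55)}
[533.8859232  -14.89596728 386.20048056] [ 1.65172801e+02  1.10210181e-01 -7.23195529e+01]
cover_a [126. 109.] 0.84 [505. 122.  80.]
cover_a [403. 118.] 0.76 [ 573. -119.   80.]
cover_a [310. 112.] 0.75 [552. -38.  80.]
cover_a [218. 109.] 0.67 [530.  42.  80.]
caddy [264. 114.] 0.71 [540.   7.   0.]
valve [352.  84.] 0.87 [591. -69.  50.]
airstone [183. 154.] 0.73 [475.  71.  50.]
```

View pics/w0.png

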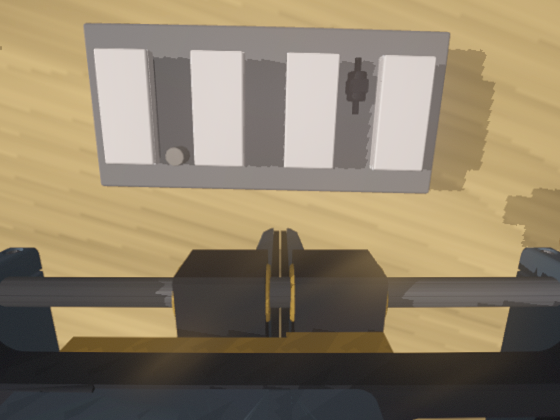

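The wrist view shows all four covers at columns 124, 218, 312 and 404, around row 110. The airstone is at (175,156) and the valve at (357,86). I'll refine this with the white blobs.

```bash
python3 - <<'E'
from h import *
p=viewer.grab_frame('wrist');im=p['img'].astype(int)
m=((im.min(2)>175)&(im.max(2)-im.min(2)<40)).astype(np.uint8);m[220:]=0
C=[]
for c in cv2.findContours(m,0,2)[0]:
    if cv2.contourArea(c)<2000: continue
    w=np.array([at_z(p,q,80)[:2] for q in c[:,0]],np.float32)
    r=cv2.minAreaRect(w);print(np.round(r[0],1),np.round(r[1],1),round(r[2],1));C.append(r[0])
C=np.array(sorted(C,key=lambda c:c[1]));d=C[-1]-C[0];print(np.linalg.norm(d)/3)
s=sensors.state();T=rot(s['ee_rot']);u=d/np.linalg.norm(d);ex=np.array([u[1],-u[0]])
print('yaw',np.degrees(np.arctan2(ex[1],ex[0])),s['ee_pos'],s['ee_rot'])
for i,c in enumerate(C):
    q=C.mean(0)+u*84*(i-1.5)
    for k in(0,-42): print(i,k,np.round(q+ex*k,1),np.round(T.T@(np.append(q+ex*k,80)-s['ee_pos'])/10,2))
E
```

```text
[ 575.4 -116.3] [99.  48.7] 16.2
[552.2 -37.3] [98.8 45. ] 16.4
[528.6  43.4] [98.9 44.7] 16.3
[504.9 124. ] [98.6 44.5] 16.2
83.49171474406772
yaw 16.358532277223603 [461.78465571 -43.65405624 227.97890271] [1.79987104e+02 1.09755619e-02 1.74067947e+01]
0 0 [ 575.8 -117.4] [ 8.67 10.45 14.8 ]
0 -42 [ 535.5 -129.3] [ 4.47 10.37 14.8 ]
1 0 [552.1 -36.8] [ 8.82  2.05 14.8 ]
1 -42 [511.8 -48.7] [ 4.63  1.97 14.8 ]
2 0 [528.4  43.8] [ 8.98 -6.35 14.79]
2 -42 [488.1  31.9] [ 4.78 -6.43 14.8 ]
3 0 [504.8 124.4] [  9.13 -14.75  14.79]
3 -42 [464.5 112.5] [  4.93 -14.83  14.79]
```

step_arm(plan=[1.15,0.5,3.0,0,0,0.018,1.15,0.5,3.0,0,0,0,1.15,0.5,3.0,0,0,0,1.15,0.5,3.0,0,0,0,0,0,0,0,0,0])

```text
time_s: 2.77
ee_pos: [510.1, -50.0, 102.9]
ee_rot: [-179.8, 0.5, 16.3]
force: [-0.7, 0.4, 0.4]
gripper_width: 0.1
gripper_force: 0.0
```

step_arm(plan=[0,0,0.4,0,0,0,0,0,0.4,0,0,0,0,0,0.2,0,0,0,0,0,0,0,0,0])

```text
time_s: 3.1
ee_pos: [512.0, -49.0, 99.0]
ee_rot: [180.0, -0.1, 16.4]
force: [0.3, 0.4, -0.2]
gripper_width: 0.2
gripper_force: 0.0
```

step_arm(plan=[0,0,0.2,0,0,0,0,0,0.2,0,0,0,0,0,0.1,0,0,0,0,0,0,0,0,0])

```text
time_s: 3.43
ee_pos: [512.2, -48.8, 94.2]
ee_rot: [180.0, -0.1, 16.4]
force: [-3.2, 0.2, 7.0]
gripper_width: 0.5
gripper_force: 3.5
```

step_arm(plan=[0,0,0.1,0,0,0,0,0,0,0,0,0,0,0,0,0,0,0])

```text
time_s: 3.68
ee_pos: [512.3, -48.8, 94.2]
ee_rot: [179.9, -0.1, 16.4]
force: [-4.2, 0.3, 14.2]
gripper_width: 0.3
gripper_force: 6.7
```

step_arm(plan=[0,0,-1.2,0,0,0,0,-2.8,0,0,0,0,0,-2.8,0,0,0,0,0,-2.8,0,0,0,0,0,0,0.4,0,0,0])

```text
time_s: 4.1
ee_pos: [487.2, 35.0, 100.6]
ee_rot: [-179.9, -0.0, 16.5]
force: [-0.2, -0.6, 0.7]
gripper_width: 0.2
gripper_force: 0.0
```

step_arm(plan=[0,0,0.3,0,0,0,0,0,0.2,0,0,0,0,0,0.2,0,0,0,0,0,0,0,0,0,0,0,0,0,0,0])

```text
time_s: 4.52
ee_pos: [488.5, 31.4, 94.2]
ee_rot: [-179.9, -0.0, 16.3]
force: [-4.2, 1.9, 11.5]
gripper_width: 0.3
gripper_force: 5.7
```

Firm as well. Next is the third one along, towards +y.

step_arm(plan=[0,0,-1.1,0,0,0,0,-2.8,0,0,0,0,0,-2.8,0,0,0,0,0,-2.8,0,0,0,0,0,0,0.4,0,0,0])

```text
time_s: 4.93
ee_pos: [464.5, 114.6, 100.3]
ee_rot: [-179.9, -0.1, 16.5]
force: [-0.6, 0.8, 0.3]
gripper_width: 0.3
gripper_force: 0.0
```

step_arm(plan=[0,0,0.3,0,0,0,0,0,0.2,0,0,0,0,0,0.1,0,0,0,0,0,0,0,0,0,0,0,0,0,0,0])

```text
time_s: 5.35
ee_pos: [465.0, 111.5, 93.8]
ee_rot: [180.0, 0.0, 16.3]
force: [0.1, -0.2, 0.4]
gripper_width: 0.5
gripper_force: 0.1
```

step_arm(plan=[0,0,0.1,0,0,0,0,0,0.1,0,0,0,0,0,0,0,0,0,0,0,0,0,0,0])

```text
time_s: 5.68
ee_pos: [464.9, 112.2, 92.0]
ee_rot: [180.0, -0.0, 16.4]
force: [0.0, 0.3, 0.3]
gripper_width: 0.5
gripper_force: 0.5
```

It gives way, so this is the loose one. I'll press further, watching the force.

step_arm(plan=[0,0,0.1,0,0,0,0,0,0.05,0,0,0,0,0,0,0,0,0,0,0,0,0,0,0])

```text
time_s: 6.02
ee_pos: [464.7, 112.3, 90.7]
ee_rot: [180.0, -0.0, 16.4]
force: [0.2, -2.0, 3.9]
gripper_width: 0.8
gripper_force: 2.1
```

step_arm(plan=[0,0,-1.2,0,0,0,2.1,0,0,0,0,0,2.1,0,0,0,0,0,0,0,0,0,0,0,0,0,0.6,0,0,0])

```text
time_s: 6.43
ee_pos: [506.1, 124.8, 96.7]
ee_rot: [-180.0, -0.1, 16.4]
force: [0.0, 0.2, 0.9]
gripper_width: 0.4
gripper_force: 0.0
```

step_arm(plan=[0,0,0.2,0,0,0,0,0,0.2,0,0,0,0,0,0.1,0,0,0,0,0,0,0,0,0,0,0,0,0,0,0])

```text
time_s: 6.85
ee_pos: [504.4, 124.3, 91.8]
ee_rot: [-180.0, -0.0, 16.4]
force: [0.0, 1.0, 4.1]
gripper_width: 0.5
gripper_force: 2.5
```

step_arm(plan=[0,0,0.15,0,0,0,0,0,0.15,0,0,0,0,0,0.1,0,0,0,0,0,0,0,0,0,0,0,0,0,0,0])

```text
time_s: 7.27
ee_pos: [504.4, 124.3, 88.3]
ee_rot: [-180.0, -0.0, 16.4]
force: [-1.0, -0.0, 8.1]
gripper_width: 0.5
gripper_force: 4.1
```

step_arm(plan=[0,0,0.1,0,0,0,0,0,0.05,0,0,0,0,0,0,0,0,0,0,0,0,0,0,0])

```text
time_s: 7.6
ee_pos: [504.5, 124.4, 88.2]
ee_rot: [-180.0, -0.1, 16.4]
force: [-4.3, 0.2, 18.3]
gripper_width: 0.6
gripper_force: 9.1
```

The cover stopped 6.0 mm lower and the force is climbing, so it is home. I'll retreat and check.

step_arm(plan=[0,0,-1,0,0,0,0,0,-3,0,0,0,-2,2,-4,0,0,0,-2,4,-4,0,0,0,-2,4,-2,0,0,0])

```text
time_s: 8.02
ee_pos: [481.0, 35.4, 207.2]
ee_rot: [180.0, -0.2, 16.6]
force: [0.7, 0.5, 0.7]
gripper_width: 0.5
gripper_force: 0.0
```

step_arm(plan=[-2,3,0,0,0,0,0,0,0,0,0,0,0,0,0,0,0,0])

```text
time_s: 8.27
ee_pos: [469.0, -0.4, 204.6]
ee_rot: [-180.0, 0.0, 16.2]
force: [0.3, 0.2, 0.1]
gripper_width: 0.4
gripper_force: 0.0
```

```bash
python3 - <<'E'
from h import *
p=viewer.grab_frame('wrist');save(p,'w1.png')
print(sensors.state()['ee_pos'],sensors.state()['force'])
for n,z in(('cover_a',80),('valve',50),('airstone',50)):
    for r in viewer.pinpoint(n,p)[:4 if n=='cover_a' else 1]: print(n,np.round(r['location']),np.round(at_z(p,r['location'],z)))
E
```

```text
[469.4673907    0.57272304 204.28622054] [-0.00382789  0.00584882  0.10779662]
cover_a [352. 131.] [550. -39.  80.]
cover_a [249. 130.] [527.  44.  80.]
cover_a [452. 132.] [ 573. -121.   80.]
cover_a [157. 129.] [506. 119.  80.]
valve [395.  98.] [590. -74.  50.]
airstone [211. 176.] [473.  71.  50.]
```

View pics/w1.png

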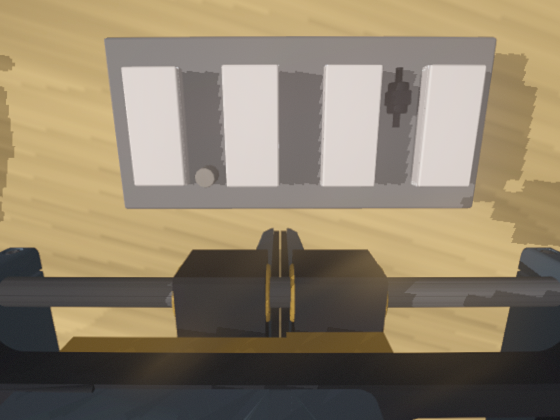

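The leftmost cover, at (155,127), is level and sits lower. The valve (397,98) and airstone (205,177) are where they were. Handing in.

```bash
python3 -c "
from workcell import env
print(env.job_done())"
```

```text
the job is handed in; nothing more can be done
None
```

The loose cover was cover_d, the last one towards +y: it rocked under a light end press, I pressed it 6 mm down to its rim, and the job is handed in at about 8.3 s with no verdict returned.

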